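# Clamp the glass jar in the rack's jar holder

### The arm

A 6-joint arm with a two-finger parallel gripper is mounted at the origin on the work surface. World frame = base frame: x ahead of the robot, y to its left, z up, the work surface at z = 0. Lengths are in m, angles in rad, forces in N, time in s.
With the tool pointing down it reaches from about 0.35 to 0.975 m from the base axis. Payload 4.9 kg.
Tool frame: the origin (TCP) lies midway between the tips of the shut fingers; the grasp point (between the pads) lies 19 mm behind it; x points along the fingers, z is the direction in which the jaws open and shut, and the axes are right-handed (so a half turn about x gives the same grasp; the last joint's range is limited). The gripper opens to 85 mm and grips with 20 to 120 N. Pads are 22 mm wide; open, the fingers measure 114 mm over their backs; the gripper's body (76 mm by 85 mm) begins 54 mm behind the grasp point. The pads swing forward as they close: fully open they stand 13 mm farther back than shut.
Start: joints at [-1.224, 0.053, 1.613, -0, 1.476, -0.119], TCP at [0.281, -0.558, 0.192] pointing down, gripper open.
Joint ranges: [-3.01, 3.01], [-1.01, 2.22], [0.06, 2.58], [-1.02, 4.17], [0.09, 2.62], [-3.14, 3.14]. Speed limits (rad/s): [2.57, 2.57, 3.14, 3.14, 3.14, 3.14].

### API

Orientations are given as a unit quaternion [w, x, y, z].
In Python, from plant import state, cams, workorder, nets gives the robot as it stands.
- The arm moves only by the tool play_rows, never from a script. Its argument "motion" is a list of rows, each a list of 3 entries, a list of its own where there are three numbers: the closure, from -1 (fully open) to 1 (shut), then the shift along the world's x, y, z in m, then the turn about the world's z in rad. A call has 1 to 5 rows; each row is the pose to reach, as a shift and turn from the pose commanded when the call began; what a row does not reach only later rows make up. A row lasts 1/10 s, in which the tool goes at most 50 mm and 8.59 degrees, less where a joint would pass 70% of its speed; a pose out of reach is approached as far as the arm can. A call with a gripper value outside its range is refused whole. The fingers move at their own pace and stop on an object; the grip force is fixed at half the most. Time passes only in rows, so rows that repeat a pose let the fingers close. It gives the time, the measured TCP pose, the force and the opening at its end, in the units of the state.
- state(): the state, without advancing time (a new reading comes with each control period).
- cams.grab_frame(name): name is "side" or "top"; returns (picture, depth): 480x640x3 uint8, red, green, blue; 480x640 float32, m along the optical axis (not along the pixel's ray), 0 where there is no reading.
- cams.camera_info(name): a dict with "K" (3x3 intrinsics, pixels), "rvec" (rotation vector, rad) and "tvec" (3), from world to camera coordinates, as OpenCV has them. Camera axes: x right, y down, z forward; pixel columns grow to the right and rows downward; lengths in m; the calibration is good to about 2 mm. A picture is of the moment at which its call begins. camera_info takes no time and is no camera call.
- workorder.job_done(): hands the job in, once; it reports no verdict.
Trained networks look in the newest picture that a camera, given by its name, has taken for a name from the list of things; names that differ only in an ending like _2 or _b are one class to them, and where a whole thing is asked for, a point or a joint stands for the part that bears it (a point fixed in the world has none). Each returns a list of dicts, best first, with "score" (0 to 1); they miss things now and then, are a little off and sometimes report something else, mostly with a low value. They report only what shows in the picture. A call takes as long as a camera call. They do not tell look-alikes from the thing itself.
- nets.recognise(camera, target): "at" ([x, y, z] in m, in world coordinates, good to about 4 mm: the middle of the surface that is visible of it).
- nets.landmark_of(camera, target): "at" ([x, y, z] in m, in world coordinates, good to about 4 mm: a listed point, or the origin of a listed thing).
The state is a dict: "time": time; "joint_pos": joint angles; "joint_vel": joint speeds; "joint_efforts": joint torques, N m; "tool_pos": TCP position; "tool_rot": TCP orientation; "contact_force": force on the tool from outside, world axes, zero at the start; "ft_torque": the same for the moment, N m; "gripper_width": opening from 0.0 (shut) to 1.0 (fully open).
Only numpy, scipy, OpenCV 4.12 (cv2) and the standard library are available. Lean on these libraries where they do the work, as an engineer would, in place of code of your own. Each camera call takes 0.05 s, during which the arm holds its last target.

### The job

Stand the glass jar upright on the round rubber seat of the jar clamp, let go of it, then turn the orange winged key clockwise until the jaw holds the jar firmly in the V-stop: firm by feel, but not forced, for the glass cracks if over-squeezed. Do not bump the white panel next to the key, and leave the other things on the rack where they are.

Things in the scene. Friction and masses are not known exactly. Their poses are not given: they have to be found in the camera images.
- clamp: Grey jar clamp, fixed. Origin: underside of its base plate (130 mm in x, 270 mm in y, 8 mm thick). z up; y runs from the key to the seat and the V-stop. In its frame (mm): key axis (0, -60), seat centre (0, 55), jaw face fully open at y = 20, moving to +y; V-stop beyond the seat, open to -y. Jaw and stop reach 62 above the origin. The seat's -x and +x sides are open for the fingers.
- seat (a point): Centre of the round dark seat mark on the base plate, at the height on which the jar stands; axes as clamp. A jar put down centred here has at least 4 mm to jaw and to stop. The V-stop was set beforehand and is NOT measured: a jar resting in it has its centre 4 to 14 mm beyond the seat centre (+y), different every time.
- jar: Glass jar with steel lid on a white silicone seal: cylinder 56 mm in diameter, 86 mm high, 0.18 to 0.35 kg. Origin: centre of its underside, z up. Loose. Grip it from above across its diameter, 45 to 65 mm above its underside.
- wing_key: Orange butterfly key turning about a vertical axis. Origin: on the axis, on top of the housing (42 mm above the clamp's origin). Its wings are a flat plate 8 mm thick along its own y, 58 mm over the tips along its own x, 10 to 36 mm above its origin; grip across the 8 mm. At the start the wings lie nearly parallel to the panel. Clockwise from above closes the jaw; it stays where it is left.
- jaw: Moving jaw: steel plate with dark rubber face, 36 mm wide, 50 mm high. Origin: at base plate height, 10 mm behind the rubber face; axes as clamp. Once the jar is in the stop, 0.1 rad of key adds about 5 N (stiff spring, 5 N/mm). Firm is about 13 N on the jar, 0.13 N m over the free drag; under 7 N is loose, over 20 N too tight, at 25 N the glass cracks. Pushing the free jar takes 2 to 4 N.
- panel: White fixed upright panel beside the key: 4 mm thick, 100 mm long, 72 mm high, its top 2 mm above the wings. Origin: centre of its underside, axes as clamp, at x = -40 mm in the clamp's frame: its face is 38 mm from the key's axis; wing tips pass it by 9 mm. It must not be bumped: open the fingers only about 30 mm around the key.
- tongs: Steel serving tongs on the rubber tray, about 240 mm long; bystander.
- spatula: Wooden spatula on the rubber tray, 270 mm long; bystander.
- airtight_box: White plastic airtight box with lever locks, 148 x 218 x 96 mm; bystander.
- oil_bottle: Green glass bottle, 60 mm in diameter, 200 mm high; bystander.
- mug: Blue mug, 90 mm high; bystander.
- herb_bowl: White bowl, 120 mm in diameter, 50 mm high; bystander.
- key_grip (a point): Point on the key's axis, 28 mm above its origin, where to grip it; axes as wing_key. Clockwise moves the jaw 10 mm per rad; the jar meets the stop after about 0.7 to 2.2 rad, travel ends past 2.5 rad: regrasp if needed. Dry friction drags 0.25 N m, either way once the hand stops, so judge the RISE over like readings made while free: each N on the jar adds 0.010 N m.
Things that resemble listed ones, but are neither listed nor needed, are in the scene too. Several things look just like the jar: the one meant starts farthest to the robot's left.

How it is judged:
By the outcome, as a careful person would: the job done as asked, in the order asked, and still so for the second after the job is handed in, with the robot touching nothing.
It also fails if it takes over 58 s, if anything falls off the work surface, if the arm or the gripper's body presses on something with over 40 N, if the wrist force passes 120 N, or if a joint passes its speed limit or range.

## Working session

There is one attempt and no reset: what is moved stays moved. The work goes in short steps, Python scripts to look and compute and a tool call to move; the robot and the scene stay as the last step left them, time stands still between calls to the robot, and variables do not carry over. Pictures are saved under pics/ and viewed, and the job is handed in when it is done.

Besides the shell and the picture viewer there is one more tool, called after "Request:" as name(argument=value, ...) on one line, values as JSON. play_rows: Moves the arm, as the interface text tells. Its arguments: {"type":"object","properties":{"motion":{"type":"array","items":{"type":"array"}}},"required":["motion"]}

```bash
ls; mkdir -p pics; python3 - <<'E'
from plant import state,cams
import cv2
s=state()
for k,v in s.items(): print(k,v)
for n in ("side","top"):
    p,d=cams.grab_frame(n); cv2.imwrite(f"pics/{n}0.png",p[:,:,::-1])
    print(n,cams.camera_info(n))
E
```

```text
pics
time 0.0
joint_pos [-1.22395503e+00  5.33919486e-02  1.61431840e+00 -2.26823542e-05
  1.47601494e+00 -1.19015180e-01]
joint_vel [ 0.00041215 -0.0017032   0.00046506 -0.00128643 -0.00076067  0.00083554]
joint_efforts [-5.27705797e-04 -3.93674254e+01 -3.70181537e+01 -3.05420508e-04
  7.05950733e-03  1.70407048e-07]
tool_pos [ 0.28048053 -0.55772087  0.19032679]
tool_rot [ 0.60131595  0.37154548  0.60250649 -0.37061977]
contact_force [ 0.85353199 -0.24292949  0.00279789]
ft_torque [ 0.01841065 -0.01709922 -0.04219601]
gripper_width 0.9995476572598079
side {'K': array([[473.39269549,   0.        , 322.85214816],
       [  0.        , 473.39269549, 238.06709519],
       [  0.        ,   0.        ,   1.        ]]), 'rvec': array([ 0.09919855, -2.85118406,  1.29820903]), 'tvec': array([0.57395902, 0.04523954, 1.20968687])}
top {'K': array([[561.66906941,   0.        , 329.04016038],
       [  0.        , 561.66906941, 240.5531424 ],
       [  0.        ,   0.        ,   1.        ]]), 'rvec': array([ 2.12810711, -2.1879737 ,  0.09104836]), 'tvec': array([0.0790149 , 0.57274304, 1.6799952 ])}
```

View pics/side0.png

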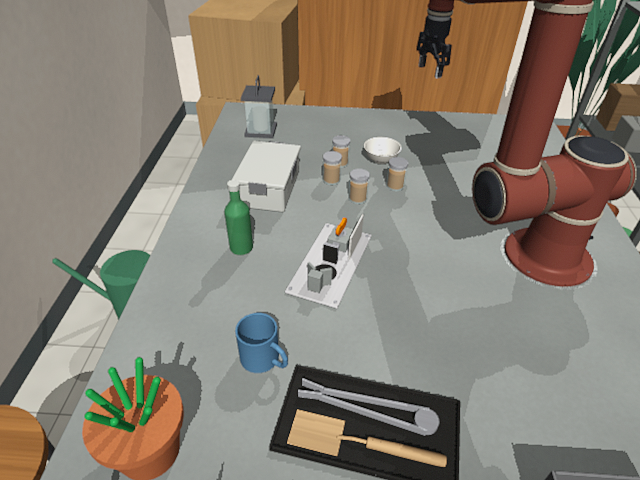

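View pics/top0.png

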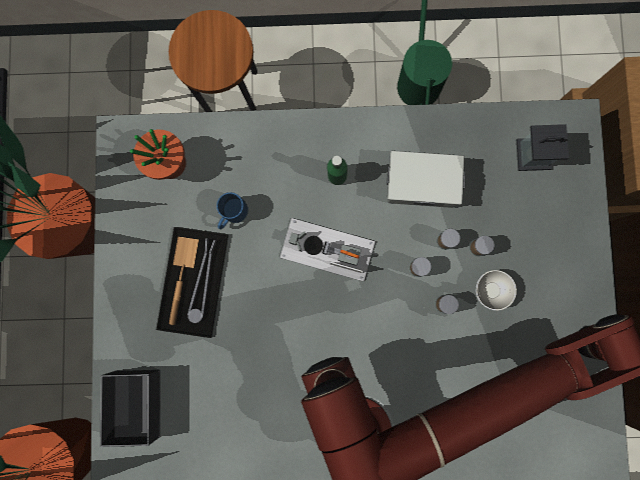

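```bash
python3 - <<'E'
from plant import nets
import numpy as np
for n in ("top","side"):
  for t in ("jar","clamp","seat","wing_key","key_grip","jaw","panel"):
    for r in nets.landmark_of(n,t)[:6]: print(n,t,np.round(r["at"],4),round(r["score"],2))
E
```

```text
top jar [ 0.5419 -0.3924  0.0018] 0.88
top jar [ 0.569  -0.2964  0.0042] 0.84
top jar [ 4.893e-01 -1.998e-01 -4.000e-04] 0.82
top clamp [ 0.5498  0.0625 -0.0032] 0.76
top seat [0.5645 0.1092 0.0091] 0.65
top wing_key [0.5285 0.002  0.0427] 0.48
top wing_key [0.4582 0.4603 0.004 ] 0.34
top key_grip [0.528  0.0049 0.0689] 0.51
top jaw [0.5486 0.0711 0.0079] 0.47
top panel [0.5276 0.0014 0.0438] 0.74
top panel [0.4912 0.0157 0.0083] 0.46
side jar [ 4.873e-01 -2.080e-01 -2.000e-04] 0.92
side jar [ 0.5643 -0.2954  0.0015] 0.85
side jar [ 0.548  -0.3917 -0.001 ] 0.72
side jar [ 0.373  -0.2795 -0.0009] 0.7
side clamp [ 0.5508  0.0616 -0.0024] 0.87
side seat [0.5659 0.1178 0.0108] 0.89
side wing_key [0.5316 0.0015 0.0409] 0.68
side key_grip [0.5308 0.0011 0.067 ] 0.63
side jaw [0.5531 0.0705 0.0089] 0.68
side panel [0.4898 0.0139 0.0104] 0.86
side panel [ 4.853e-01 -2.061e-01  1.000e-04] 0.22
```

The top picture shows the jar farthest to the left at about (421,267), the clamp around (328,248) with its seat at (313,245), and the orange key at (348,254). Next I refine the positions with depth.

```bash
cat > h.py <<'E'
import numpy as np,cv2
from plant import state,cams,nets,workorder
def cloud(n,save=None):
    p,d=cams.grab_frame(n); c=cams.camera_info(n); K=c["K"]; R=cv2.Rodrigues(c["rvec"])[0]; t=c["tvec"]
    if save: cv2.imwrite(f"pics/{save}.png",p[:,:,::-1])
    v,u=np.mgrid[0:480,0:640]
    X=np.stack([(u-K[0,2])/K[0,0]*d,(v-K[1,2])/K[1,1]*d,d],-1)
    W=(X-t)@R   # R^T (X-t)
    W[d==0]=np.nan
    return p,d,W
def crop(p,u0,v0,u1,v1,name,s):
    cv2.imwrite(f"pics/{name}.png",cv2.resize(p[v0:v1,u0:u1,::-1],None,fx=s,fy=s,interpolation=cv2.INTER_CUBIC))
E
python3 - <<'E'
from h import *
p,d,W=cloud("top")
crop(p,270,210,390,290,"topcrop0",6)
x,y,z=W[...,0],W[...,1],W[...,2]
m=(np.hypot(x-.488,y+.204)<.05)&(z>.075)&(z<.1)
(cx,cy),r=cv2.minEnclosingCircle(W[m][:,:2].astype(np.float32)); print("lid",W[m].mean(0),m.sum(),cx,cy,r)
# plate
m=(np.hypot(x-.55,y-.06)<.2)&(z>.003)&(z<.1)
mm=m.astype(np.uint8)
n,l,st,c=cv2.connectedComponentsWithStats(mm); 
for i in range(1,n):
  if st[i,4]>300:
    q=W[l==i]; low=q
    r=cv2.minAreaRect(q[:,:2].astype(np.float32)); print(st[i],r, np.median(q[:,2]))
# orange
hsv=cv2.cvtColor(p,cv2.COLOR_RGB2HSV)
o=(hsv[...,0]<18)&(hsv[...,1]>150)&(np.hypot(x-.53,y)<.06)&(z>.05)
q=W[o]; print("orange",len(q),q.mean(0),q.min(0),q.max(0))
e,V=np.linalg.eigh(np.cov(q[:,:2].T)); print(V[:,1],np.sqrt(e), cv2.minAreaRect(q[:,:2].astype(np.float32)))
p,d,W=cloud("side")
crop(p,270,190,390,310,"sidecrop0",5)
x,y,z=W[...,0],W[...,1],W[...,2]
m=(np.hypot(x-.488,y+.204)<.05)&(z>.08)&(z<.1)
(cx,cy),r=cv2.minEnclosingCircle(W[m][:,:2].astype(np.float32)); print("lid",W[m].mean(0),m.sum(),cx,cy,r)
E
```

```text
lid [ 0.48617697 -0.20559166  0.08691799] 287 0.48650118708610535 -0.20569010078907013 0.028296709060668945
[ 280  202  100   88 3916] ((0.5672174692153931, 0.06109469383955002), (0.3057478666305542, 0.24835705757141113), 79.55397033691406) 0.01010332702979903
orange 58 [0.52970772 0.00316042 0.0741369 ] [ 0.5187891  -0.02200317  0.05171563] [0.5412168  0.02778404 0.08735023]
[0.357899  0.9337603] [0.00246401 0.01569059] ((0.530134916305542, 0.00276932492852211), (0.05435291305184364, 0.008312058635056019), 68.73035430908203)
lid [ 0.48788836 -0.19920609  0.08513464] 197 0.4859978258609772 -0.20241078734397888 0.030264517292380333
```

View pics/topcrop0.png

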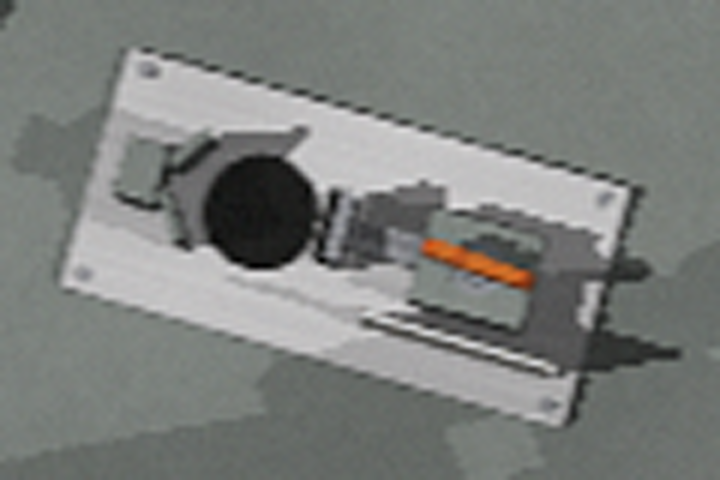

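View pics/sidecrop0.png

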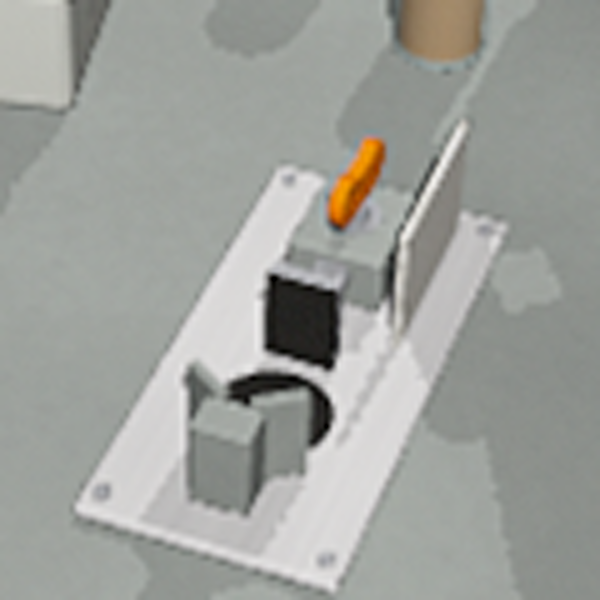

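```bash
cat >> h.py <<'E'
def ray(n,u,v,z):
    c=cams.camera_info(n); K=c["K"]; R=cv2.Rodrigues(c["rvec"])[0]; t=c["tvec"]
    o=-R.T@t; dd=R.T@np.array([(u-K[0,2])/K[0,0],(v-K[1,2])/K[1,1],1]); s=(z-o[2])/dd[2]
    return (o+s*dd)[:2]
E
python3 - <<'E'
from h import *
f=lambda c,r,z:ray("top",270+(c+.5)/6-.5,210+(r+.5)/6-.5,z)
g=lambda c,r,z:ray("side",270+(c+.5)/5-.5,190+(r+.5)/5-.5,z)
for h,pts in ((f,[(133,50),(640,187),(568,427),(63,287)]),(g,[(78,510),(280,167),(508,228),(338,588)])):
    P=np.array([h(*a,.008) for a in pts]); print(np.round(P,4),"c",P.mean(0))
    r=cv2.minAreaRect(P.astype(np.float32)); print(r)
print("seat",f(260,212,.009),"key mid top",f(478,263,.078))
for n in("top","side"):
  for t in ("seat","key_grip","clamp"):
    for r in nets.landmark_of(n,t)[:1]: print(n,t,np.round(r["at"],4))
print(state()["time"])
E
```

```text
[[ 0.6511  0.1774]
 [ 0.5723 -0.0819]
 [ 0.4504 -0.0409]
 [ 0.5292  0.2158]] c [0.55073591 0.06760213]
((0.5507491827011108, 0.0669630840420723), (0.27190518379211426, 0.12856338918209076), 72.92938995361328)
[[ 0.651   0.1823]
 [ 0.5724 -0.0743]
 [ 0.45   -0.0339]
 [ 0.5299  0.2198]] c [0.55078634 0.07349075]
((0.550486147403717, 0.07294332981109619), (0.26842421293258667, 0.12888211011886597), 72.7983627319336)
seat [0.56490302 0.11358037] key mid top [0.52986035 0.00358807]
top seat [0.5645 0.1117 0.0093]
top key_grip [0.5301 0.0066 0.0696]
top clamp [ 0.5519  0.0628 -0.0021]
side seat [0.563  0.117  0.0115]
side key_grip [5.306e-01 5.000e-04 7.200e-02]
side clamp [ 0.5504  0.06   -0.0039]
1.2
```

```bash
python3 - <<'E'
from h import *
from scipy.spatial.transform import Rotation as Ro
s=state(); w,x,y,z=s["tool_rot"]; M=Ro.from_quat([x,y,z,w]).as_matrix(); print(M.round(4)); 
zc=M[:,2]; print("close axis yaw",np.arctan2(zc[1],zc[0]), s["tool_pos"])
E
```

```text
[[-0.000e+00  8.935e-01  4.491e-01]
 [ 0.000e+00  4.491e-01 -8.935e-01]
 [-1.000e+00 -0.000e+00 -1.000e-04]]
close axis yaw -1.10501602355435 [ 0.28069636 -0.55837671  0.19158226]
```

Request:
play_rows(motion=[[-1,[0.025,0.043,0],0.15],[-1,[0.05,0.086,0],0.3],[-1,[0.075,0.129,0],0.45],[-1,[0.1,0.172,0],0.6],[-1,[0.125,0.215,0],0.72]])

```text
time: 1.7
tool_pos: [0.4064, -0.3417, 0.1918]
tool_rot: [0.695, 0.133, 0.694, -0.134]
contact_force: [0.6, 0.1, 0.0]
gripper_width: 1.001
```

Request:
play_rows(motion=[[-1,[0.025,0.043,0],0.087],[-1,[0.05,0.086,0],0.087],[-1,[0.075,0.129,0],0.087],[-1,[0.081,0.139,-0.02],0.087],[-1,[0.081,0.139,-0.03],0.087]])

```text
time: 2.2
tool_pos: [0.487, -0.2023, 0.1605]
tool_rot: [0.699, 0.104, 0.7, -0.103]
contact_force: [-0.4, 0.4, -0.3]
gripper_width: 1.002
```

Request:
play_rows(motion=[[-1,[0,-0.0015,-0.04],0],[-1,[0,-0.0015,-0.075],0],[-1,[0,-0.0015,-0.105],0],[-1,[0,-0.0015,-0.126],0],[-1,[0,-0.0015,-0.126],0]])

```text
time: 2.7
tool_pos: [0.483, -0.2053, 0.0314]
tool_rot: [0.696, 0.107, 0.702, -0.105]
contact_force: [-1.6, 0.7, -0.0]
gripper_width: 1.0
```

Request:
play_rows(motion=[[1,[0,0,0],0],[1,[0,0,0],0],[1,[0,0,0],0],[1,[0,0,0],0],[1,[0,0,0],0]])

```text
time: 3.2
tool_pos: [0.488, -0.207, 0.0384]
tool_rot: [0.7, 0.104, 0.698, -0.106]
contact_force: [-1.4, 0.6, 6.3]
gripper_width: 0.613
```

Request:
play_rows(motion=[[1,[0,0,0],0],[1,[0,0,0],0]])

```text
time: 3.4
tool_pos: [0.4879, -0.207, 0.0384]
tool_rot: [0.7, 0.104, 0.698, -0.106]
contact_force: [-2.3, 0.8, 6.5]
gripper_width: 0.614
```

```bash
python3 - <<'E'
from h import *
p,d,W=cloud("side"); crop(p,290,110,450,230,"s1",5)
s=state(); print(s["tool_pos"],s["gripper_width"],s["contact_force"])
E
```

```text
[ 0.48795436 -0.20701425  0.0383666 ] 0.6173019953047933 [-2.55224156  0.73249451  6.41884572]
```

View pics/s1.png

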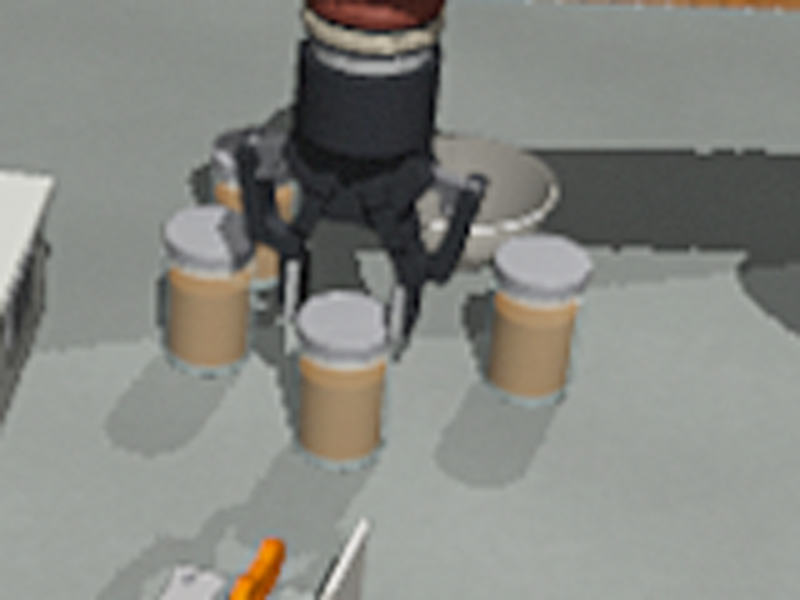

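```bash
python3 - <<'E'
from h import *
p,d,W=cloud("top"); crop(p,360,200,520,320,"t1",5)
x,y,z=W[...,0],W[...,1],W[...,2]
for lo,hi in ((.06,.1),(.1,.13),(.13,.17)):
  m=(np.hypot(x-.488,y+.207)<.09)&(z>lo)&(z<hi); q=W[m]
  if len(q): print(lo,len(q),q.min(0),q.max(0),np.median(q,0))
p,d,W=cloud("side")
x,y,z=W[...,0],W[...,1],W[...,2]
for lo,hi in ((.0,.03),(.03,.06),(.06,.084),(.084,.095),(.1,.13),(.13,.17)):
  m=(np.hypot(x-.488,y+.207)<.07)&(z>lo)&(z<hi); q=W[m]
  if len(q): print(lo,len(q),q.min(0),q.max(0),np.median(q,0))
E
```

```text
0.06 10 [ 0.46053813 -0.19221673  0.06412993] [ 0.47508595 -0.18578242  0.09260529] [ 0.46917244 -0.18934368  0.08639125]
0.1 8 [ 0.44470694 -0.19696967  0.10330499] [ 0.46234399 -0.18270414  0.12991852] [ 0.45304262 -0.18856905  0.12849804]
0.13 32 [ 0.43276902 -0.19560442  0.13152105] [ 0.46574322 -0.17871245  0.16985783] [ 0.44987775 -0.18813378  0.14591558]
0.0 404 [ 4.20934706e-01 -2.68970361e-01  5.93127538e-07] [ 0.555806   -0.13902097  0.02953961] [ 0.49049086 -0.18154719  0.00184773]
0.03 176 [ 0.46138647 -0.20589437  0.03003231] [ 0.51695895 -0.17019069  0.05963487] [ 0.49010376 -0.18114441  0.04486465]
0.06 165 [ 0.4599978  -0.2301876   0.06018281] [ 0.51567733 -0.1716133   0.08395682] [ 0.49008581 -0.18137027  0.07408787]
0.084 172 [ 0.45499311 -0.22957398  0.08420186] [ 0.52787017 -0.17448215  0.09482256] [ 0.49084415 -0.20272711  0.08648794]
0.1 130 [ 0.43700737 -0.22349624  0.10007672] [ 0.54309104 -0.17500496  0.12988564] [ 0.51181512 -0.20072281  0.11592991]
0.13 405 [ 0.42413758 -0.23392093  0.13050237] [ 0.55299311 -0.1726653   0.16998069] [ 0.48803527 -0.19619403  0.15146169]
```

View pics/t1.png

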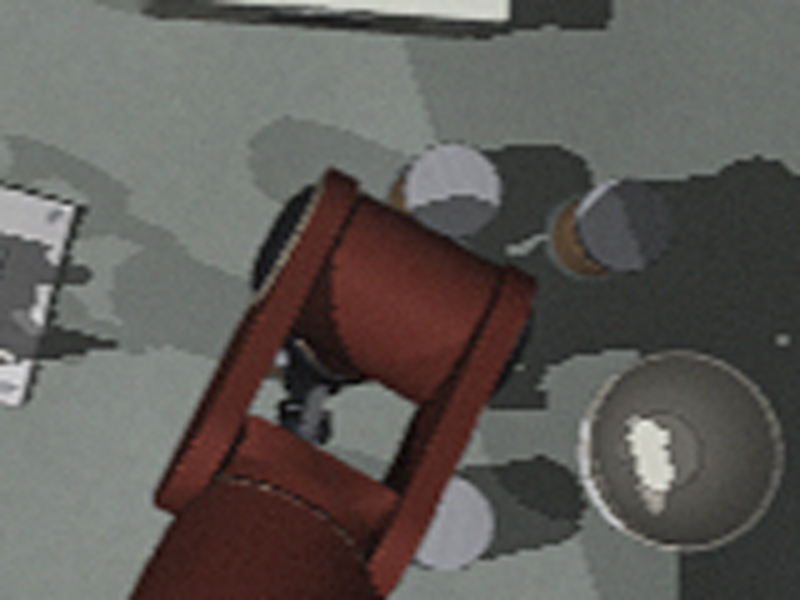

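Request:
play_rows(motion=[[1,[0,0,0.015],0],[1,[0,0,0.035],0],[1,[0,0,0.07],0],[1,[0,0,0.11],0],[1,[0,0,0.11],0]])

```text
time: 4.05
tool_pos: [0.4908, -0.2083, 0.154]
tool_rot: [0.704, 0.103, 0.695, -0.107]
contact_force: [0.4, -1.3, -0.9]
gripper_width: 0.611
```

```bash
python3 - <<'E'
from h import *
p,d,W=cloud("side"); crop(p,290,80,450,200,"s2",5)
s=state(); print(s["tool_pos"],s["gripper_width"],s["contact_force"])
x,y,z=W[...,0],W[...,1],W[...,2]
for lo,hi in ((.1,.12),(.12,.14),(.14,.16),(.16,.175),(.18,.22)):
  m=(np.hypot(x-.488,y+.207)<.07)&(z>lo)&(z<hi); q=W[m]
  if len(q): print(lo,len(q),q.min(0),q.max(0),np.median(q,0))
E
```

```text
[ 0.4891525  -0.20727065  0.1504633 ] 0.6123846799917863 [ 0.09722769 -0.08020223 -2.23057387]
0.1 21 [ 0.46569648 -0.19428488  0.11510065] [ 0.5148625  -0.17679478  0.11990811] [ 0.49266692 -0.18213602  0.11831811]
0.12 129 [ 0.46388687 -0.20371334  0.12004148] [ 0.51887944 -0.17294118  0.13998351] [ 0.49165291 -0.18097674  0.13088648]
0.14 127 [ 0.46513646 -0.20461193  0.14016757] [ 0.51937335 -0.17253672  0.15979677] [ 0.49227103 -0.18198821  0.14949897]
0.16 110 [ 0.46420533 -0.20211151  0.16023088] [ 0.51796013 -0.17309667  0.17482121] [ 0.49352712 -0.18178846  0.16734884]
0.18 395 [ 0.45188011 -0.23399606  0.1801443 ] [ 0.53117427 -0.17258475  0.21990762] [ 0.49332676 -0.19170424  0.20093551]
```

View pics/s2.png

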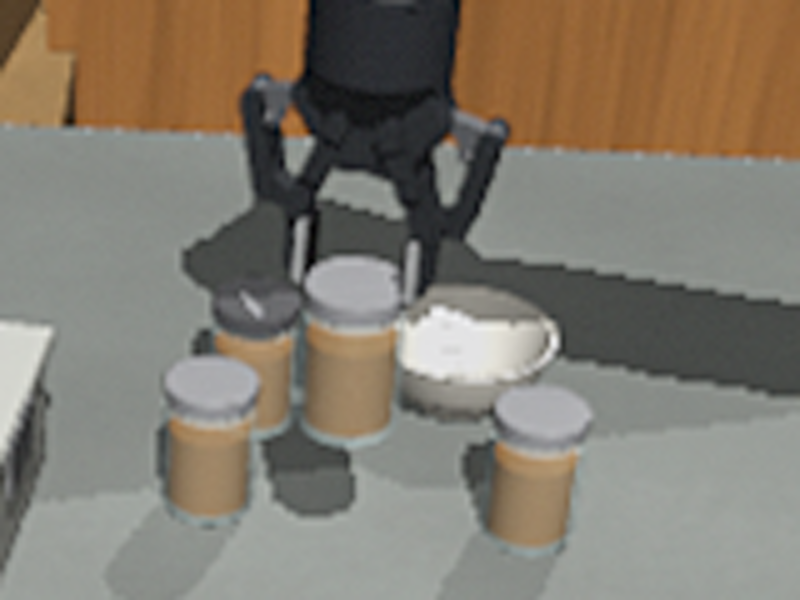

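Request:
play_rows(motion=[[1,[0.005,0.02,0.02],0],[1,[0.014,0.06,0.025],0],[1,[0.024,0.1,0.025],0],[1,[0.034,0.14,0.025],0],[1,[0.043,0.18,0.025],0]])

```text
time: 4.6
tool_pos: [0.5287, -0.0241, 0.1687]
tool_rot: [0.698, 0.105, 0.7, -0.105]
contact_force: [0.5, 0.1, -3.1]
gripper_width: 0.611
```

Request:
play_rows(motion=[[1,[0.009,0.04,0],0],[1,[0.019,0.08,0],0],[1,[0.028,0.115,0],0],[1,[0.033,0.139,-0.02],0],[1,[0.033,0.139,-0.03],0]])

```text
time: 5.1
tool_pos: [0.5609, 0.1159, 0.1373]
tool_rot: [0.698, 0.104, 0.701, -0.104]
contact_force: [0.4, -0.4, -3.8]
gripper_width: 0.612
```

```bash
python3 - <<'E'
from h import *
p,d,W=cloud("side"); crop(p,240,170,400,310,"s3",5)
s=state(); print(s["tool_pos"],s["tool_rot"],s["contact_force"])
x,y,z=W[...,0],W[...,1],W[...,2]
m=(np.hypot(x-.563,y-.115)<.05)&(z>.13)&(z<.17); q=W[m]; print(q.min(0),q.max(0),np.median(q,0))
p,d,W=cloud("top"); crop(p,260,190,390,290,"t3",6)
E
```

```text
[0.55955475 0.11413029 0.1352019 ] [ 0.69657925  0.10332147  0.7022338  -0.10473644] [-1.16709347 -0.32362159 -5.88884785]
[0.53430226 0.12135122 0.13014862] [0.58789883 0.14984219 0.169965  ] [0.56041971 0.14214738 0.15089121]
```

View pics/s3.png

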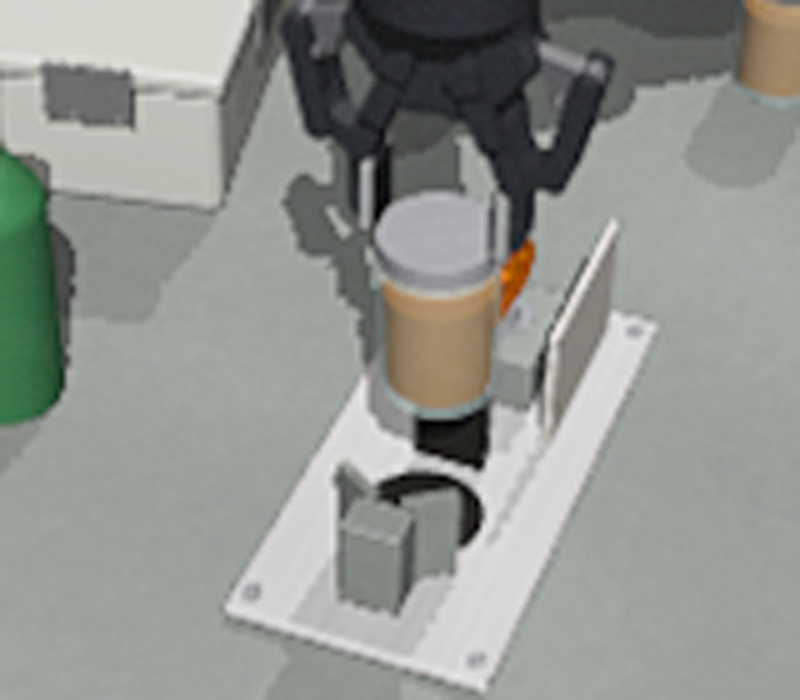

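View pics/t3.png

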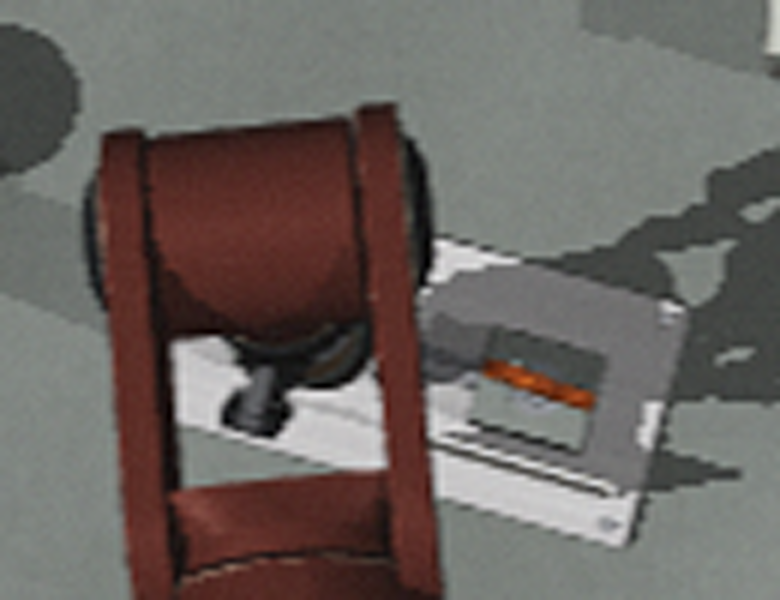

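Request:
play_rows(motion=[[1,[0.004,0,-0.02],0],[1,[0.004,0,-0.045],0],[1,[0.004,0,-0.065],0],[1,[0.004,0,-0.075],0],[1,[0.004,0,-0.075],0]])

```text
time: 5.7
tool_pos: [0.5651, 0.1121, 0.0637]
tool_rot: [0.698, 0.105, 0.701, -0.106]
contact_force: [0.3, 0.6, -3.4]
gripper_width: 0.613
```

```bash
python3 - <<'E'
from h import *
p,d,W=cloud("side"); crop(p,240,170,400,310,"s4",5)
s=state(); print(s["tool_pos"],s["tool_rot"],s["contact_force"])
x,y,z=W[...,0],W[...,1],W[...,2]
m=(np.hypot(x-.563,y-.115)<.05)&(z>.075)&(z<.1); q=W[m]; print(q.min(0),q.max(0),np.median(q,0))
for t in ("jar","seat"):
  for r in nets.landmark_of("side",t): print(t,r)
E
```

```text
[0.56632789 0.1123447  0.06533823] [ 0.69883754  0.1052078   0.6995974  -0.10545565] [ 1.04973143  0.08718415 -1.9985453 ]
[0.53911753 0.11790549 0.07532219] [0.59208683 0.14597438 0.09979623] [0.56363818 0.13768405 0.08749462]
jar {'at': [0.5651, 0.1089, 0.0283], 'score': 0.82}
jar {'at': [0.4895, 0.0118, 0.0098], 'score': 0.71}
jar {'at': [0.3767, -0.2845, -0.0019], 'score': 0.62}
jar {'at': [0.5498, 0.0585, -0.0038], 'score': 0.57}
seat {'at': [0.5644, 0.1176, 0.0102], 'score': 0.92}
seat {'at': [0.6849, 0.3519, 0.0001], 'score': 0.4}
```

View pics/s4.png

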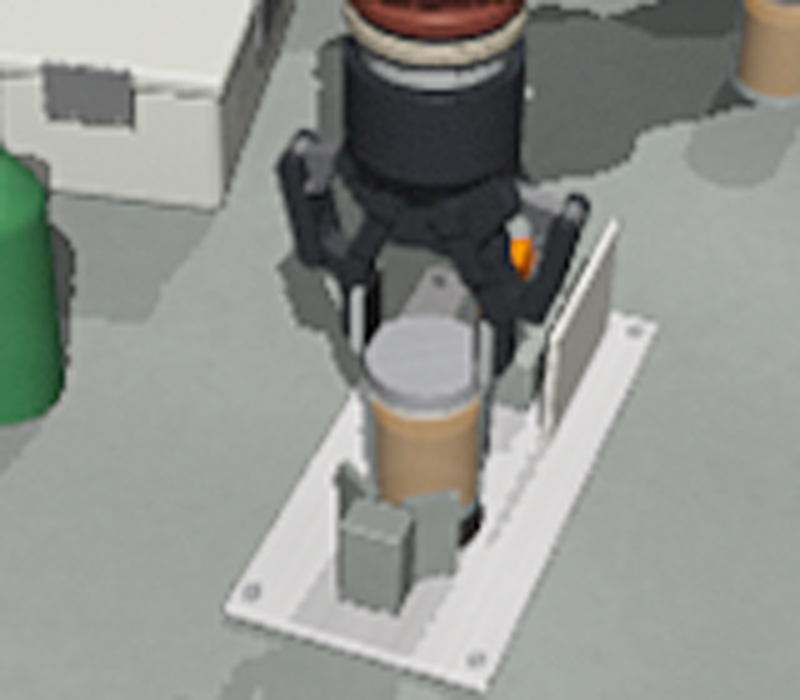

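Request:
play_rows(motion=[[1,[-0.001,0.002,-0.006],0],[1,[-0.001,0.002,-0.01],0],[1,[-0.001,0.002,-0.012],0],[1,[-0.001,0.002,-0.014],0],[1,[-0.001,0.002,-0.014],0]])

```text
time: 6.35
tool_pos: [0.5654, 0.1151, 0.0512]
tool_rot: [0.699, 0.105, 0.7, -0.105]
contact_force: [0.3, -0.7, -3.4]
gripper_width: 0.615
```

Request:
play_rows(motion=[[1,[0,0,-0.002],0],[1,[0,0,-0.002],0]])

```text
time: 6.55
tool_pos: [0.5656, 0.1151, 0.0494]
tool_rot: [0.699, 0.105, 0.699, -0.105]
contact_force: [0.5, 0.1, -3.0]
gripper_width: 0.612
```

Request:
play_rows(motion=[[1,[0,0,-0.002],0],[1,[0,0,-0.002],0]])

```text
time: 6.75
tool_pos: [0.5655, 0.1151, 0.0473]
tool_rot: [0.699, 0.105, 0.699, -0.105]
contact_force: [0.2, -0.4, -2.8]
gripper_width: 0.616
```

Request:
play_rows(motion=[[1,[0,0,-0.001],0],[1,[0,0,-0.002],0]])

```text
time: 6.95
tool_pos: [0.566, 0.1153, 0.0465]
tool_rot: [0.699, 0.105, 0.699, -0.105]
contact_force: [-3.3, 0.4, 5.6]
gripper_width: 0.615
```

Request:
play_rows(motion=[[1,[0,0,-0.001],0],[1,[0,0,-0.001],0]])

```text
time: 7.15
tool_pos: [0.5661, 0.1155, 0.0465]
tool_rot: [0.699, 0.105, 0.699, -0.105]
contact_force: [-4.6, -0.0, 7.1]
gripper_width: 0.615
```

```bash
python3 - <<'E'
from h import *
p,d,W=cloud("side"); crop(p,240,170,400,310,"s5",5)
s=state(); print(s["tool_pos"],s["tool_rot"],s["contact_force"])
E
```

```text
[0.56610107 0.11550715 0.04651972] [ 0.69934001  0.1051659   0.69921733 -0.10468431] [-4.34744398  0.90204335  6.61761572]
```

View pics/s5.png

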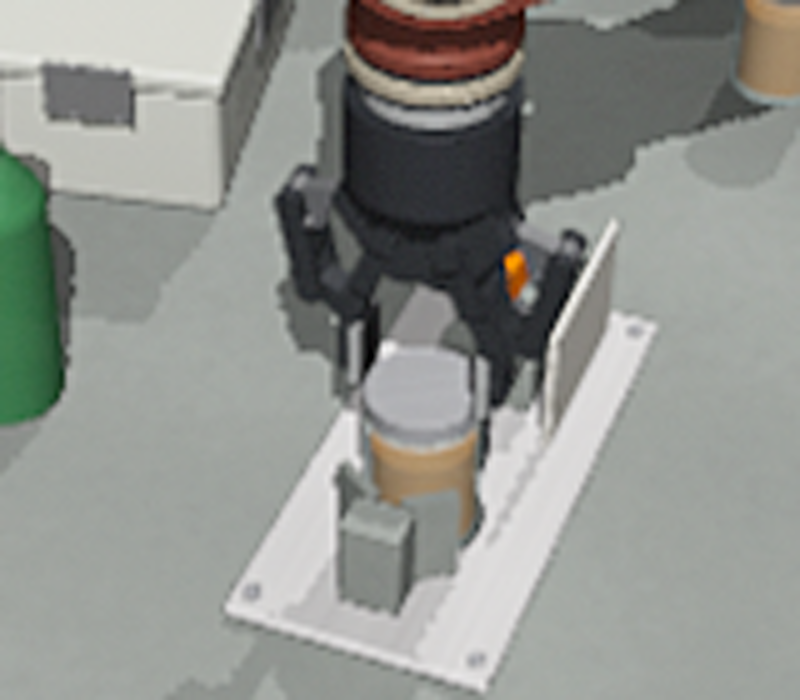

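Request:
play_rows(motion=[[-1,[0,0,0],0],[-1,[0,0,0],0],[-1,[0,0,0],0],[-1,[0,0,0],0],[-1,[0,0,0],0]])

```text
time: 7.7
tool_pos: [0.5657, 0.1151, 0.0445]
tool_rot: [0.699, 0.105, 0.699, -0.105]
contact_force: [0.2, -0.0, -0.3]
gripper_width: 0.996
```

Request:
play_rows(motion=[[-1,[0,0,0.01],0],[-1,[0,0,0.03],0],[-1,[0,0,0.07],0],[-1,[0,0,0.11],0],[-1,[0,0,0.12],0]])

```text
time: 8.2
tool_pos: [0.5691, 0.1154, 0.1718]
tool_rot: [0.703, 0.106, 0.696, -0.104]
contact_force: [-0.2, -0.2, 0.9]
gripper_width: 0.998
```

Request:
play_rows(motion=[[0.3,[-0.01,-0.03,0],-0.07],[0.3,[-0.02,-0.07,0],-0.07],[0.3,[-0.035,-0.112,0],-0.07],[0.3,[-0.035,-0.112,0],-0.07]])

```text
time: 8.6
tool_pos: [0.5294, -0.0005, 0.1645]
tool_rot: [0.695, 0.131, 0.695, -0.132]
contact_force: [0.7, -0.2, -1.2]
gripper_width: 0.354
```

```bash
python3 - <<'E'
from h import *
p,d,W=cloud("side"); crop(p,240,170,400,310,"s6",5)
s=state(); print(s["time"],s["tool_pos"],s["tool_rot"],s["contact_force"],s["ft_torque"],s["gripper_width"])
p,d,W=cloud("top"); crop(p,260,190,390,290,"t6",6)
E
```

```text
8.65 [0.53005685 0.00136954 0.16455949] [ 0.69489175  0.13068366  0.69496903 -0.13063418] [ 0.74578208 -0.43773229 -0.12818958] [ 0.02673195 -0.02231925 -0.01997002] 0.3498969261278402
```

View pics/s6.png

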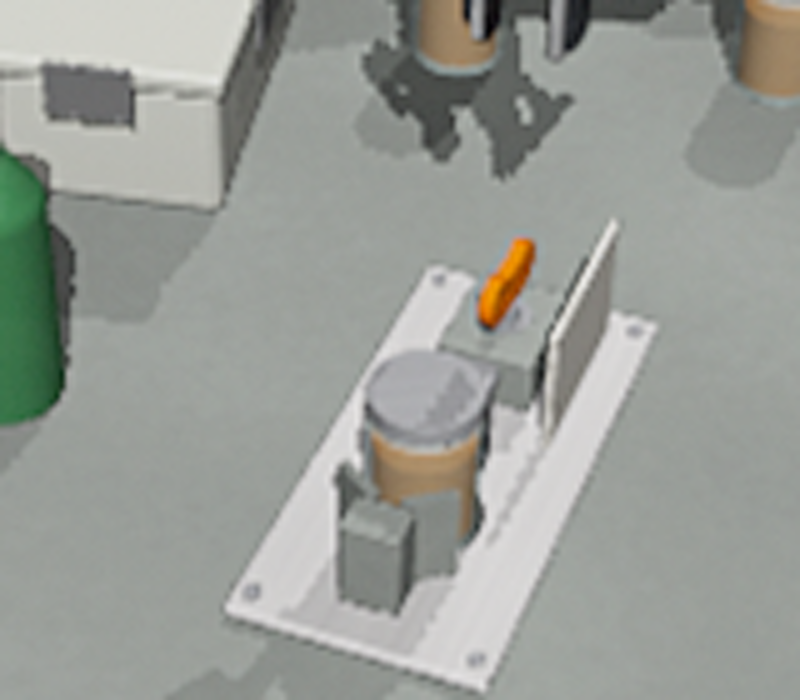

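View pics/t6.png

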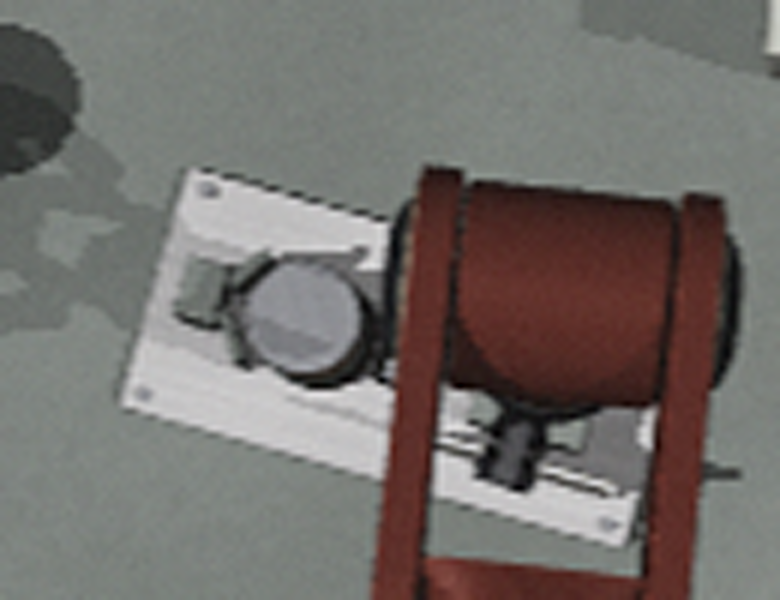

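Request:
play_rows(motion=[[0.3,[0.0005,0.004,-0.03],0],[0.3,[0.0005,0.004,-0.06],0],[0.3,[0.0005,0.004,-0.06],0]])

```text
time: 9.0
tool_pos: [0.5277, 0.0088, 0.0997]
tool_rot: [0.692, 0.129, 0.699, -0.129]
contact_force: [-1.7, 0.3, 0.1]
gripper_width: 0.348
```

```bash
python3 - <<'E'
from h import *
p,d,W=cloud("side"); crop(p,290,170,410,270,"s7",6)
s=state(); print(s["time"],s["tool_pos"],s["contact_force"],s["ft_torque"],s["gripper_width"])
x,y,z=W[...,0],W[...,1],W[...,2]
hsv=cv2.cvtColor(p,cv2.COLOR_RGB2HSV)
o=(hsv[...,0]<18)&(hsv[...,1]>150)&(np.hypot(x-.53,y)<.06)&(z>.045)
q=W[o]; print("orange",len(q),q.mean(0),q.min(0),q.max(0)); print(cv2.minAreaRect(q[:,:2].astype(np.float32)))
E
```

```text
9.05 [0.52944631 0.00843312 0.10231586] [0.09020696 0.37718376 0.04757193] [-0.00195328 -0.03037133 -0.0592152 ] 0.355477198572673
orange 231 [0.53165146 0.01725139 0.28719192] [ 0.47861805 -0.05080062  0.05400256] [0.56872638 0.04661268 0.46972188]
((0.5340838432312012, -0.0032488442957401276), (0.09603745490312576, 0.08855099976062775), 70.25028991699219)
```

View pics/s7.png

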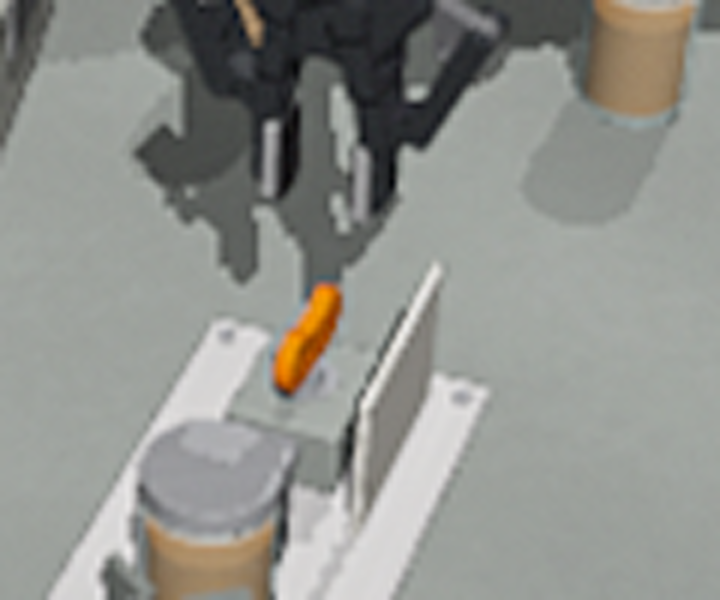

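Request:
play_rows(motion=[[0.3,[0,0,0],0],[0.3,[0,0,0],0]])

```text
time: 9.25
tool_pos: [0.5328, 0.0074, 0.1068]
tool_rot: [0.696, 0.129, 0.694, -0.129]
contact_force: [-0.0, -0.4, 0.1]
gripper_width: 0.355
```

```bash
python3 - <<'E'
from h import *
p,d,W=cloud("side")
s=state(); print(s["time"],s["tool_pos"],s["contact_force"],s["ft_torque"],s["gripper_width"])
x,y,z=W[...,0],W[...,1],W[...,2]
hsv=cv2.cvtColor(p,cv2.COLOR_RGB2HSV)
o=(hsv[...,0]<18)&(hsv[...,1]>150)&(np.hypot(x-.53,y)<.06)&(z>.045)&(z<.09)
q=W[o]; print("orange",len(q),q.mean(0),q.min(0),q.max(0)); print(cv2.minAreaRect(q[:,:2].astype(np.float32)))
print(np.argwhere(o).min(0),np.argwhere(o).max(0))
E
```

```text
9.3 [0.53267936 0.00720632 0.10674478] [-0.23778623  0.56214512  0.03816327] [ 0.0198825   0.03153672 -0.04107117] 0.34496187835311126
orange 68 [0.53071023 0.00943515 0.06707622] [ 0.51875893 -0.01900151  0.05229035] [0.54270711 0.03496844 0.07801198]
((0.5313690304756165, 0.0071084704250097275), (0.0578821636736393, 0.0075579299591481686), 67.73587799072266)
[218 336] [234 346]
```

Request:
play_rows(motion=[[0.3,[-0.002,-0.002,-0.015],0],[0.3,[-0.002,-0.002,-0.03],0],[0.3,[-0.002,-0.002,-0.045],0],[0.3,[-0.002,-0.002,-0.054],0],[0.3,[-0.002,-0.002,-0.054],0]])

```text
time: 9.8
tool_pos: [0.5272, 0.0053, 0.0477]
tool_rot: [0.693, 0.129, 0.697, -0.129]
contact_force: [-0.3, 0.6, 0.3]
gripper_width: 0.35
```

Request:
play_rows(motion=[[0.3,[0,0,0],0],[0.3,[0,0,0],0]])

```text
time: 10.0
tool_pos: [0.5299, 0.005, 0.0513]
tool_rot: [0.696, 0.129, 0.695, -0.129]
contact_force: [0.3, -0.3, -0.1]
gripper_width: 0.347
```

```bash
python3 - <<'E'
from h import *
p,d,W=cloud("side"); crop(p,290,170,410,270,"s8",6)
s=state(); print(s["time"],s["tool_pos"],s["contact_force"],s["ft_torque"],s["gripper_width"],s["joint_pos"])
E
```

```text
10.05 [0.52993918 0.00500906 0.05144468] [ 0.59740731 -0.21763317 -0.75396269] [ 0.00718013 -0.0120361   0.02318011] 0.3468849234079022 [-1.31022717e-01 -4.45160751e-02  1.95479299e+00  5.67172316e-06
  1.22976770e+00  2.36964209e-01]
```

View pics/s8.png

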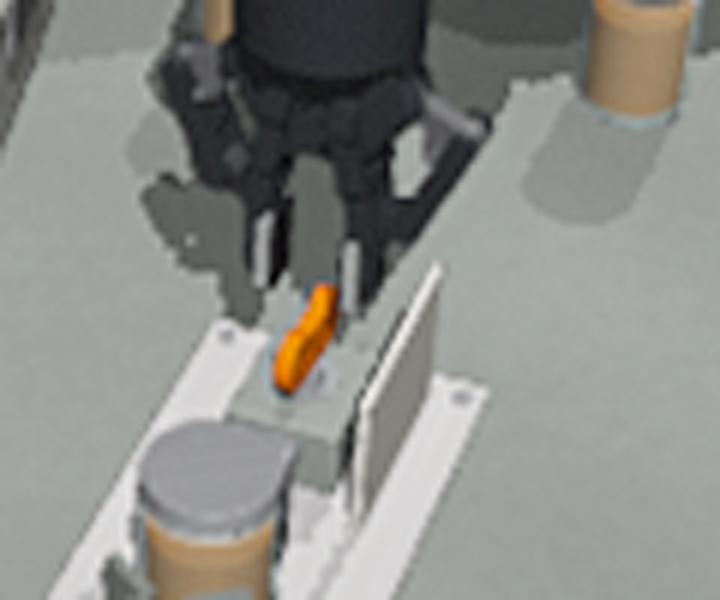

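```bash
python3 - <<'E'
from h import *
p,d,W=cloud("side")
s=state(); T=s["tool_pos"]; print(s["time"],T)
c=cams.camera_info("side")
pr=lambda X:cv2.projectPoints(np.array(X,float).reshape(-1,1,3),c["rvec"],c["tvec"],c["K"],None)[0].reshape(-1,2)
print((pr([T,T+[0,0,.019],[.5307,.005,.07]])-[290,170])*6)
for (a,b) in ((348,300),(370,295),(350,260),(263,275),(280,280),(262,230),(305,350),(325,290)):
    u,v=int(290+a/6),int(170+b/6); print((a,b),W[v,u].round(4),p[v,u])
x,y,z=W[...,0],W[...,1],W[...,2]
g=p.astype(int); dark=(g.max(-1)<70)&(np.hypot(x-.53,y)<.08)&(z>.035)
for lo in np.arange(.04,.14,.01):
  q=W[dark&(z>=lo)&(z<lo+.01)]
  if len(q): print(round(lo,3),len(q),q.min(0).round(3),q.max(0).round(3),np.median(q,0).round(3))
E
```

```text
10.1 [0.52994423 0.00499558 0.05149843]
[[306.48195747 362.46393476]
 [308.54361276 327.41658575]
 [306.66666012 328.25437381]]
(348, 300) [0.5149 0.0253 0.1024] [155 156 157]
(370, 295) [0.5078 0.0233 0.1044] [45 46 48]
(350, 260) [0.516  0.0232 0.1221] [170 171 171]
(263, 275) [0.5518 0.0095 0.1028] [165 167 166]
(280, 280) [ 0.5445 -0.0021  0.0911] [109 112 109]
(262, 230) [0.5526 0.008  0.1231] [158 160 159]
(305, 350) [0.533  0.0207 0.0722] [138  67   0]
(325, 290) [ 0.5243 -0.0149  0.0759] [209 109   0]
0.05 1 [0.539 0.028 0.055] [0.539 0.028 0.055] [0.539 0.028 0.055]
0.09 7 [ 0.51  -0.007  0.094] [0.557 0.021 0.099] [ 0.545 -0.001  0.098]
0.1 20 [ 0.503 -0.005  0.101] [0.557 0.023 0.11 ] [0.543 0.007 0.105]
0.11 31 [ 0.504 -0.011  0.111] [0.558 0.024 0.12 ] [0.521 0.01  0.115]
0.12 26 [ 0.502 -0.01   0.12 ] [0.558 0.024 0.13 ] [0.541 0.005 0.124]
0.13 48 [ 0.496 -0.007  0.13 ] [0.57  0.033 0.14 ] [0.546 0.01  0.137]
```

The pads in the side picture sit at about z 0.10, yet the reported TCP puts them at about z 0.07. Closing here is a harmless test: the fingers will either stop on the 8 mm wing or shut fully.

Request:
play_rows(motion=[[1,[0,0,0],0],[1,[0,0,0],0],[1,[0,0,0],0],[1,[0,0,0],0]])

```text
time: 10.5
tool_pos: [0.5292, 0.0051, 0.0507]
tool_rot: [0.695, 0.129, 0.695, -0.129]
contact_force: [0.7, -0.0, -0.2]
gripper_width: -0.001
```

```bash
python3 - <<'E'
from h import *
p,d,W=cloud("side"); crop(p,290,150,410,250,"s9",6)
s=state(); T=s["tool_pos"]; print(s["time"],T,s["gripper_width"],s["contact_force"],s["ft_torque"])
x,y,z=W[...,0],W[...,1],W[...,2]
g=p.astype(int); dark=(g.max(-1)<180)&(np.hypot(x-.53,y-.005)<.06)&(z>.082)
for lo in np.arange(.08,.26,.01):
  q=W[dark&(z>=lo)&(z<lo+.01)]
  if len(q): print(round(lo,3),len(q),q.min(0).round(3),q.max(0).round(3))
E
```

```text
10.55 [0.52922975 0.00508381 0.05065182] 0.0023632194525065368 [-0.68758227  0.56787629  0.43710608] [ 0.00533508 -0.02601435  0.03132414]
0.09 20 [0.522 0.007 0.092] [0.544 0.019 0.099]
0.1 41 [0.515 0.004 0.1  ] [0.545 0.022 0.11 ]
0.11 40 [0.516 0.004 0.11 ] [0.545 0.02  0.119]
0.12 40 [0.516 0.005 0.12 ] [0.548 0.02  0.13 ]
0.13 59 [ 0.505 -0.001  0.131] [0.563 0.03  0.14 ]
0.14 133 [ 0.496 -0.017  0.14 ] [0.573 0.032 0.15 ]
0.15 101 [ 0.49  -0.015  0.15 ] [0.578 0.035 0.16 ]
0.16 121 [ 0.486 -0.015  0.16 ] [0.583 0.037 0.17 ]
0.17 154 [ 0.471 -0.009  0.17 ] [0.588 0.04  0.18 ]
0.18 186 [ 0.473 -0.024  0.18 ] [0.588 0.04  0.19 ]
0.19 162 [ 0.485 -0.007  0.19 ] [0.574 0.032 0.2  ]
0.2 75 [ 0.491 -0.003  0.2  ] [0.57  0.029 0.21 ]
0.21 31 [0.494 0.004 0.211] [0.567 0.04  0.22 ]
0.22 113 [0.494 0.01  0.22 ] [0.567 0.045 0.23 ]
0.23 132 [0.493 0.009 0.23 ] [0.568 0.046 0.24 ]
0.24 123 [0.494 0.013 0.24 ] [0.565 0.047 0.25 ]
0.25 127 [0.494 0.018 0.25 ] [0.566 0.045 0.26 ]
```

View pics/s9.png

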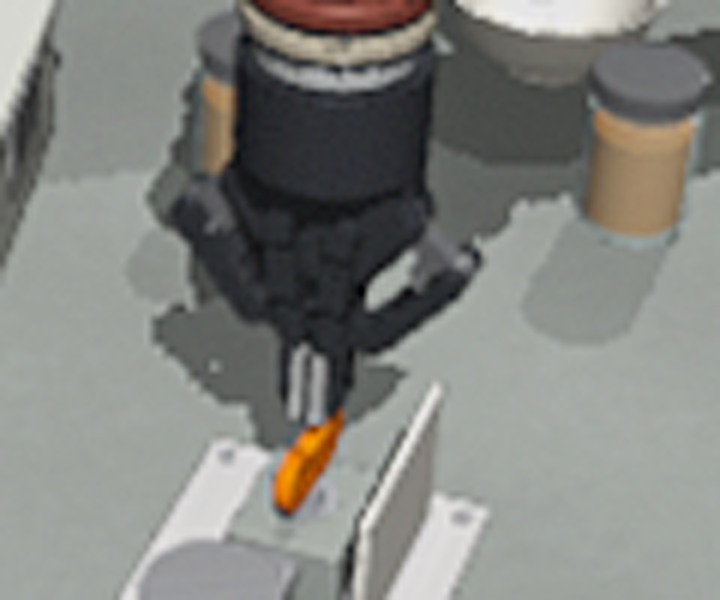

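The fingers shut on nothing, so the picture is right: the reported TCP z reads about 40 mm too low, while x and y agree. I'll reopen to 30 mm and descend by what the camera shows.

Request:
play_rows(motion=[[0.3,[0,0,0],0],[0.3,[0,0,0],0],[0.3,[0,0,0],0],[0.3,[0,0,-0.01],0],[0.3,[0,0,-0.01],0]])

```text
time: 11.05
tool_pos: [0.5279, 0.0053, 0.0388]
tool_rot: [0.694, 0.129, 0.696, -0.129]
contact_force: [0.1, -0.3, -1.0]
gripper_width: 0.349
```

Request:
play_rows(motion=[[0.3,[0,0,-0.006],0],[0.3,[0,0,-0.012],0],[0.3,[0,0,-0.018],0],[0.3,[0,0,-0.02],0],[0.3,[0,0,-0.02],0]])

```text
time: 11.55
tool_pos: [0.5287, 0.0052, 0.0199]
tool_rot: [0.695, 0.129, 0.696, -0.129]
contact_force: [-0.1, -0.0, -0.4]
gripper_width: 0.352
```

```bash
python3 - <<'E'
from h import *
p,d,W=cloud("side"); crop(p,290,170,410,270,"s10",6)
s=state(); T=s["tool_pos"]; print(s["time"],T,s["gripper_width"],s["contact_force"],s["ft_torque"])
x,y,z=W[...,0],W[...,1],W[...,2]
g=p.astype(int); dark=(g.max(-1)<180)&(g.max(-1)-g.min(-1)<20)&(np.hypot(x-.53,y-.005)<.06)&(z>.05)
for lo in np.arange(.05,.13,.01):
  q=W[dark&(z>=lo)&(z<lo+.01)]
  if len(q): print(round(lo,3),len(q),q.min(0).round(3),q.max(0).round(3))
E
```

```text
11.6 [0.5290619  0.00510078 0.02035725] 0.3478193522423694 [ 0.09808975  0.43237176 -0.27300079] [0.00206169 0.01182485 0.03344041]
0.05 34 [ 0.48  -0.021  0.051] [0.546 0.058 0.06 ]
0.06 51 [ 0.478 -0.025  0.06 ] [0.556 0.059 0.07 ]
0.07 76 [ 0.479 -0.025  0.07 ] [0.559 0.06  0.08 ]
0.08 46 [ 0.502 -0.006  0.08 ] [0.559 0.028 0.09 ]
0.09 41 [ 0.502 -0.01   0.09 ] [0.559 0.026 0.1  ]
0.1 66 [ 0.493 -0.012  0.1  ] [0.577 0.032 0.11 ]
0.11 130 [ 0.489 -0.022  0.11 ] [0.58  0.036 0.12 ]
0.12 97 [ 0.483 -0.021  0.12 ] [0.585 0.038 0.13 ]
```

View pics/s10.png

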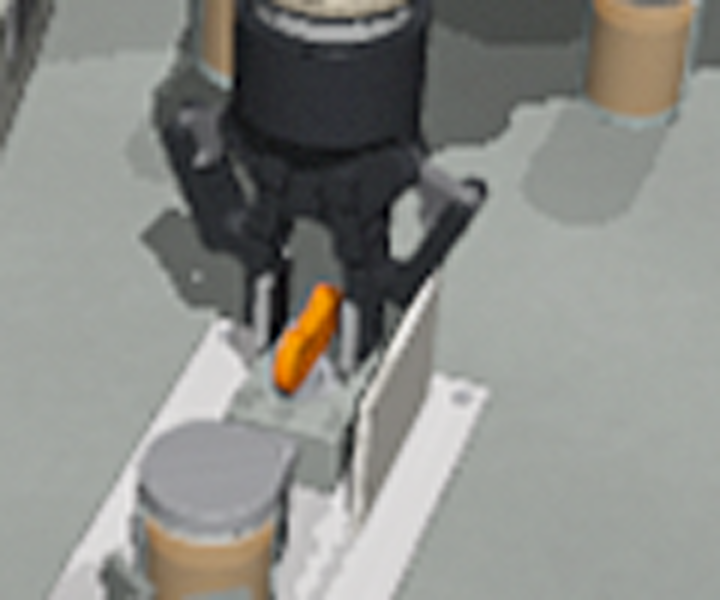

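Request:
play_rows(motion=[[0.3,[0,0,-0.004],0],[0.3,[0,0,-0.007],0],[0.3,[0,0,-0.007],0]])

```text
time: 11.9
tool_pos: [0.5288, 0.0052, 0.013]
tool_rot: [0.695, 0.129, 0.696, -0.129]
contact_force: [-0.6, -0.0, 0.5]
gripper_width: 0.349
```

Request:
play_rows(motion=[[1,[0,0,0],0],[1,[0,0,0],0],[1,[0,0,0],0],[1,[0,0,0],0]])

```text
time: 12.3
tool_pos: [0.531, 0.0045, 0.014]
tool_rot: [0.697, 0.129, 0.694, -0.129]
contact_force: [5.2, -1.6, -4.1]
gripper_width: 0.078
```

```bash
python3 - <<'E'
from h import *
p,d,W=cloud("side"); crop(p,290,170,410,270,"s11",6)
s=state(); T=s["tool_pos"]; print(s["time"],T,s["tool_rot"],s["gripper_width"],s["contact_force"],s["ft_torque"],s["joint_efforts"])
E
```

```text
12.35 [0.53096848 0.00444373 0.01400799] [ 0.69675251  0.12918095  0.69359783 -0.12950006] 0.08147734474847991 [ 5.91304823 -2.20876344 -3.48431234] [-0.20405659 -0.74061893  0.09598509] [  0.9478711  -33.98785472 -31.18870497   0.2782323    1.36212274
   0.07747184]
```

View pics/s11.png

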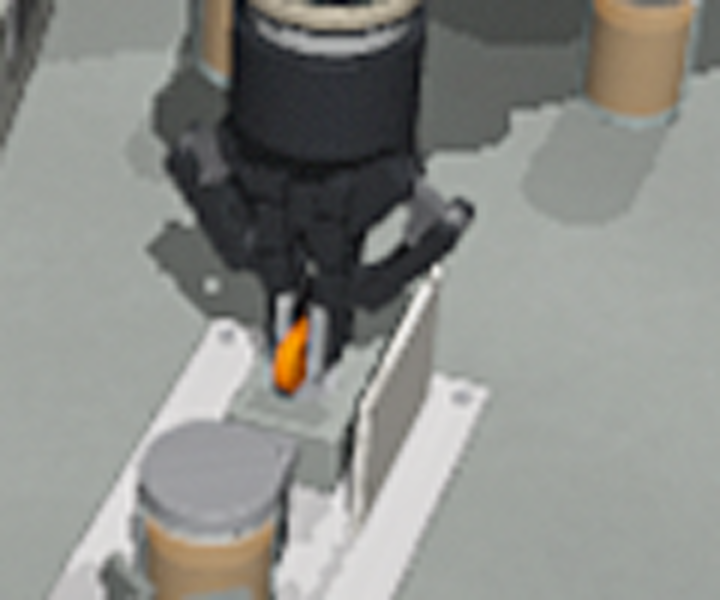

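Request:
play_rows(motion=[[1,[0.0025,-0.001,0],0],[1,[0.0025,-0.001,0],0]])

```text
time: 12.55
tool_pos: [0.5308, 0.0045, 0.0139]
tool_rot: [0.694, 0.13, 0.696, -0.129]
contact_force: [-4.2, 0.4, 5.6]
gripper_width: 0.077
```

```bash
cat > r.py <<'E'
from h import *
s=state(); w,x,y,z=s["tool_rot"]
from scipy.spatial.transform import Rotation as Ro
M=Ro.from_quat([x,y,z,w]).as_matrix(); print("t",s["time"],"pos",s["tool_pos"].round(4),"yaw",round(np.arctan2(M[1,2],M[0,2]),4),"F",s["contact_force"].round(1),"M",s["ft_torque"].round(3),"q6eff",s["joint_efforts"][5].round(3),"w",round(s["gripper_width"],3),"q6",s["joint_pos"][5].round(3))
E
python3 r.py
```

```text
t 12.55 pos [0.5308 0.0045 0.0139] yaw -0.3679 F [-4.2  0.4  5.6] M [0.236 0.791 0.115] q6eff 0.052 w 0.077 q6 0.236
```

Request:
play_rows(motion=[[1,[0,0,0],-0.05],[1,[0,0,0],-0.1],[1,[0,0,0],-0.15],[1,[0,0,0],-0.2]])

```text
time: 12.95
tool_pos: [0.531, 0.0044, 0.0139]
tool_rot: [0.678, 0.198, 0.679, -0.199]
contact_force: [-2.9, 1.3, 4.1]
gripper_width: 0.078
```

```bash
python3 r.py
```

```text
t 12.95 pos [0.531  0.0044 0.0139] yaw -0.5691 F [-2.9  1.3  4.1] M [0.234 0.642 0.256] q6eff -0.154 w 0.078 q6 0.437
```

Request:
play_rows(motion=[[1,[0,0,0],-0.05],[1,[0,0,0],-0.1],[1,[0,0,0],-0.15],[1,[0,0,0],-0.2]])

```text
time: 13.35
tool_pos: [0.5311, 0.0043, 0.0139]
tool_rot: [0.655, 0.265, 0.656, -0.265]
contact_force: [-3.4, 0.5, 3.3]
gripper_width: 0.083
```

```bash
python3 r.py
```

```text
t 13.35 pos [0.5311 0.0043 0.0139] yaw -0.7692 F [-3.4  0.5  3.3] M [0.192 0.442 0.232] q6eff -0.154 w 0.083 q6 0.637
```

Request:
play_rows(motion=[[1,[0,0,0],-0.05],[1,[0,0,0],-0.1],[1,[0,0,0],-0.15]])

```text
time: 13.65
tool_pos: [0.5312, 0.0043, 0.014]
tool_rot: [0.633, 0.313, 0.634, -0.314]
contact_force: [-2.5, -0.2, 3.6]
gripper_width: 0.079
```

```bash
python3 r.py
```

```text
t 13.65 pos [0.5312 0.0043 0.014 ] yaw -0.9192 F [-2.5 -0.2  3.6] M [0.118 0.486 0.243] q6eff -0.153 w 0.079 q6 0.787
```

Request:
play_rows(motion=[[1,[0,0,0],-0.05],[1,[0,0,0],-0.1]])

```text
time: 13.85
tool_pos: [0.5313, 0.0042, 0.014]
tool_rot: [0.617, 0.345, 0.618, -0.345]
contact_force: [-1.5, 0.1, 3.9]
gripper_width: 0.079
```

```bash
python3 r.py
```

```text
t 13.85 pos [0.5313 0.0042 0.014 ] yaw -1.0191 F [-1.5  0.1  3.9] M [0.087 0.399 0.244] q6eff -0.153 w 0.079 q6 0.887
```

Request:
play_rows(motion=[[1,[0,0,0],-0.05],[1,[0,0,0],-0.1]])

```text
time: 14.05
tool_pos: [0.5313, 0.0041, 0.014]
tool_rot: [0.599, 0.375, 0.6, -0.376]
contact_force: [-2.4, -0.2, 3.4]
gripper_width: 0.074
```

```bash
python3 r.py
```

```text
t 14.05 pos [0.5313 0.0041 0.014 ] yaw -1.1192 F [-2.4 -0.2  3.4] M [0.046 0.373 0.234] q6eff -0.152 w 0.074 q6 0.987
```

Request:
play_rows(motion=[[1,[0,0,0],-0.05],[1,[0,0,0],-0.1]])

```text
time: 14.25
tool_pos: [0.5314, 0.004, 0.014]
tool_rot: [0.579, 0.405, 0.58, -0.405]
contact_force: [-3.5, 0.4, 2.4]
gripper_width: 0.073
```

```bash
python3 r.py
```

```text
t 14.25 pos [0.5314 0.004  0.014 ] yaw -1.2192 F [-3.5  0.4  2.4] M [0.048 0.407 0.261] q6eff -0.152 w 0.073 q6 1.087
```

Request:
play_rows(motion=[[1,[0,0,0],-0.05],[1,[0,0,0],-0.1]])

```text
time: 14.45
tool_pos: [0.5314, 0.004, 0.014]
tool_rot: [0.559, 0.433, 0.559, -0.434]
contact_force: [-1.7, -0.7, 2.9]
gripper_width: 0.075
```

```bash
python3 r.py
```

```text
t 14.45 pos [0.5314 0.004  0.014 ] yaw -1.3191 F [-1.7 -0.7  2.9] M [-0.013  0.356  0.233] q6eff -0.152 w 0.075 q6 1.187
```

Request:
play_rows(motion=[[1,[0,0,0],-0.05],[1,[0,0,0],-0.1]])

```text
time: 14.65
tool_pos: [0.5315, 0.0039, 0.014]
tool_rot: [0.536, 0.46, 0.537, -0.461]
contact_force: [-2.2, -0.8, 2.5]
gripper_width: 0.074
```

```bash
python3 r.py
```

```text
t 14.65 pos [0.5315 0.0039 0.014 ] yaw -1.4191 F [-2.2 -0.8  2.5] M [-0.057  0.34   0.247] q6eff -0.151 w 0.074 q6 1.287
```

```bash
python3 - <<'E'
from h import *
p,d,W=cloud("side"); crop(p,260,180,380,280,"s12",6)
E
```

```text
(no output)
```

View pics/s12.png

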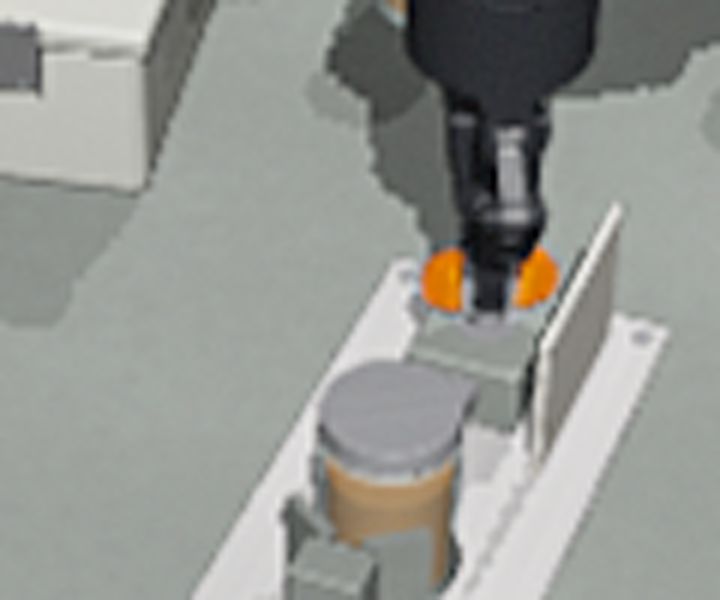

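The key has turned about 1.05 rad with the hand, the jar stands upright, and the wings clear the panel. I'll carry on.

Request:
play_rows(motion=[[1,[0,0,0],-0.05],[1,[0,0,0],-0.1]])

```text
time: 14.9
tool_pos: [0.5315, 0.0038, 0.0139]
tool_rot: [0.513, 0.486, 0.513, -0.487]
contact_force: [-2.5, -1.5, 2.0]
gripper_width: 0.077
```

```bash
python3 r.py
```

```text
t 14.9 pos [0.5315 0.0038 0.0139] yaw -1.5183 F [-2.5 -1.5  2. ] M [-0.112  0.406  0.264] q6eff -0.14 w 0.077 q6 1.386
```

Request:
play_rows(motion=[[1,[0,0,0],-0.05],[1,[0,0,0],-0.1]])

```text
time: 15.1
tool_pos: [0.5315, 0.0037, 0.0139]
tool_rot: [-0.488, -0.511, -0.488, 0.512]
contact_force: [-3.4, -2.0, 2.9]
gripper_width: 0.078
```

```bash
python3 r.py
```

```text
t 15.1 pos [0.5315 0.0037 0.0139] yaw -1.6183 F [-3.4 -2.   2.9] M [-0.12   0.371  0.322] q6eff -0.134 w 0.078 q6 1.486
```

Request:
play_rows(motion=[[1,[0,0,0],-0.05],[1,[0,0,0],-0.1]])

```text
time: 15.3
tool_pos: [0.5315, 0.0036, 0.014]
tool_rot: [-0.462, -0.535, -0.462, 0.536]
contact_force: [-3.3, -2.3, 2.1]
gripper_width: 0.078
```

```bash
python3 r.py
```

```text
t 15.3 pos [0.5315 0.0036 0.014 ] yaw -1.7183 F [-3.3 -2.3  2.1] M [-0.196  0.349  0.293] q6eff -0.134 w 0.078 q6 1.586
```

Request:
play_rows(motion=[[1,[0,0,0],-0.05]])

```text
time: 15.4
tool_pos: [0.5315, 0.0036, 0.014]
tool_rot: [-0.448, -0.546, -0.448, 0.547]
contact_force: [-3.1, -2.6, 2.4]
gripper_width: 0.079
```

```bash
python3 r.py
```

```text
t 15.4 pos [0.5315 0.0036 0.014 ] yaw -1.7683 F [-3.1 -2.6  2.4] M [-0.199  0.41   0.269] q6eff -0.133 w 0.079 q6 1.636
```

Request:
play_rows(motion=[[1,[0,0,0],-0.05]])

```text
time: 15.5
tool_pos: [0.5315, 0.0036, 0.0139]
tool_rot: [-0.435, -0.557, -0.434, 0.558]
contact_force: [-2.8, -2.6, 3.8]
gripper_width: 0.081
```

```bash
python3 r.py
```

```text
t 15.5 pos [0.5315 0.0036 0.0139] yaw -1.8183 F [-2.8 -2.6  3.8] M [-0.255  0.395  0.251] q6eff -0.133 w 0.081 q6 1.686
```

Request:
play_rows(motion=[[1,[0,0,0],-0.05]])

```text
time: 15.6
tool_pos: [0.5315, 0.0035, 0.014]
tool_rot: [-0.421, -0.568, -0.42, 0.569]
contact_force: [-2.5, -2.7, 3.2]
gripper_width: 0.079
```

```bash
python3 r.py
```

```text
t 15.6 pos [0.5315 0.0035 0.014 ] yaw -1.8683 F [-2.5 -2.7  3.2] M [-0.268  0.381  0.3  ] q6eff -0.133 w 0.079 q6 1.736
```

Request:
play_rows(motion=[[1,[0,0,0],-0.05]])

```text
time: 15.7
tool_pos: [0.5315, 0.0034, 0.014]
tool_rot: [-0.406, -0.578, -0.406, 0.579]
contact_force: [-2.6, -3.2, 2.4]
gripper_width: 0.08
```

```bash
python3 r.py
```

```text
t 15.7 pos [0.5315 0.0034 0.014 ] yaw -1.9183 F [-2.6 -3.2  2.4] M [-0.278  0.338  0.274] q6eff -0.133 w 0.08 q6 1.786
```

Request:
play_rows(motion=[[1,[0,0,0],-0.05]])

```text
time: 15.8
tool_pos: [0.5315, 0.0034, 0.0139]
tool_rot: [-0.392, -0.588, -0.391, 0.589]
contact_force: [-1.7, -1.7, 3.1]
gripper_width: 0.078
```

```bash
python3 r.py
```

```text
t 15.8 pos [0.5315 0.0034 0.0139] yaw -1.9683 F [-1.7 -1.7  3.1] M [-0.306  0.345  0.288] q6eff -0.133 w 0.078 q6 1.836
```

Request:
play_rows(motion=[[1,[0,0,0],-0.05]])

```text
time: 15.9
tool_pos: [0.5315, 0.0034, 0.014]
tool_rot: [-0.377, -0.598, -0.376, 0.599]
contact_force: [-2.3, -1.7, 4.1]
gripper_width: 0.078
```

```bash
python3 r.py
```

```text
t 15.9 pos [0.5315 0.0034 0.014 ] yaw -2.0183 F [-2.3 -1.7  4.1] M [-0.36   0.451  0.236] q6eff -0.132 w 0.078 q6 1.886
```

Request:
play_rows(motion=[[1,[0,0,0],-0.05]])

```text
time: 16.0
tool_pos: [0.5314, 0.0033, 0.0139]
tool_rot: [-0.362, -0.607, -0.361, 0.608]
contact_force: [-3.4, -2.8, 2.9]
gripper_width: 0.077
```

```bash
python3 r.py
```

```text
t 16.0 pos [0.5314 0.0033 0.0139] yaw -2.0682 F [-3.4 -2.8  2.9] M [-0.361  0.414  0.326] q6eff -0.132 w 0.077 q6 1.936
```

Request:
play_rows(motion=[[1,[0,0,0],-0.05]])

```text
time: 16.1
tool_pos: [0.5314, 0.0033, 0.014]
tool_rot: [-0.347, -0.616, -0.346, 0.617]
contact_force: [-3.4, -3.1, 2.9]
gripper_width: 0.078
```

```bash
python3 r.py
```

```text
t 16.1 pos [0.5314 0.0033 0.014 ] yaw -2.1183 F [-3.4 -3.1  2.9] M [-0.406  0.451  0.302] q6eff -0.132 w 0.078 q6 1.986
```

Request:
play_rows(motion=[[1,[0,0,0],-0.05]])

```text
time: 16.2
tool_pos: [0.5314, 0.0032, 0.0139]
tool_rot: [-0.331, -0.624, -0.33, 0.626]
contact_force: [-3.2, -3.1, 2.8]
gripper_width: 0.077
```

```bash
python3 r.py
```

```text
t 16.2 pos [0.5314 0.0032 0.0139] yaw -2.1682 F [-3.2 -3.1  2.8] M [-0.412  0.47   0.249] q6eff -0.132 w 0.077 q6 2.036
```

Request:
play_rows(motion=[[1,[0,0,0],-0.05]])

```text
time: 16.3
tool_pos: [0.5314, 0.0032, 0.0139]
tool_rot: [-0.315, -0.632, -0.315, 0.634]
contact_force: [-2.9, -2.7, 3.4]
gripper_width: 0.081
```

```bash
python3 r.py
```

```text
t 16.3 pos [0.5314 0.0032 0.0139] yaw -2.2182 F [-2.9 -2.7  3.4] M [-0.385  0.42   0.272] q6eff -0.132 w 0.081 q6 2.086
```

Request:
play_rows(motion=[[1,[0,0,0],-0.05]])

```text
time: 16.4
tool_pos: [0.5314, 0.0032, 0.014]
tool_rot: [-0.3, -0.64, -0.299, 0.641]
contact_force: [-3.0, -4.2, 3.1]
gripper_width: 0.075
```

```bash
python3 r.py
```

```text
t 16.4 pos [0.5314 0.0032 0.014 ] yaw -2.2682 F [-3.  -4.2  3.1] M [-0.4    0.435  0.234] q6eff -0.131 w 0.075 q6 2.136
```

Request:
play_rows(motion=[[1,[0,0,0],-0.05]])

```text
time: 16.5
tool_pos: [0.5313, 0.0031, 0.0139]
tool_rot: [-0.283, -0.647, -0.283, 0.649]
contact_force: [-3.1, -2.8, 2.9]
gripper_width: 0.077
```

```bash
python3 r.py
```

```text
t 16.5 pos [0.5313 0.0031 0.0139] yaw -2.3182 F [-3.1 -2.8  2.9] M [-0.472  0.427  0.282] q6eff -0.132 w 0.077 q6 2.186
```

Request:
play_rows(motion=[[1,[0,0,0],-0.05]])

```text
time: 16.6
tool_pos: [0.5313, 0.0031, 0.0139]
tool_rot: [-0.267, -0.654, -0.266, 0.656]
contact_force: [-3.1, -3.8, 3.4]
gripper_width: 0.077
```

```bash
python3 r.py
```

```text
t 16.6 pos [0.5313 0.0031 0.0139] yaw -2.3682 F [-3.1 -3.8  3.4] M [-0.528  0.488  0.288] q6eff -0.123 w 0.077 q6 2.236
```

Request:
play_rows(motion=[[1,[0,0,0],-0.05]])

```text
time: 16.7
tool_pos: [0.5313, 0.0031, 0.0139]
tool_rot: [-0.251, -0.661, -0.25, 0.662]
contact_force: [-3.2, -3.4, 3.6]
gripper_width: 0.079
```

```bash
python3 r.py
```

```text
t 16.7 pos [0.5313 0.0031 0.0139] yaw -2.4181 F [-3.2 -3.4  3.6] M [-0.46   0.478  0.317] q6eff -0.1 w 0.079 q6 2.286
```

Request:
play_rows(motion=[[1,[0,0,0],-0.05]])

```text
time: 16.8
tool_pos: [0.5312, 0.003, 0.014]
tool_rot: [-0.234, -0.667, -0.233, 0.668]
contact_force: [-3.8, -3.6, 3.5]
gripper_width: 0.081
```

```bash
python3 r.py
```

```text
t 16.8 pos [0.5312 0.003  0.014 ] yaw -2.468 F [-3.8 -3.6  3.5] M [-0.473  0.47   0.323] q6eff -0.078 w 0.081 q6 2.336
```

Request:
play_rows(motion=[[1,[0,0,0],-0.05]])

```text
time: 16.9
tool_pos: [0.5312, 0.003, 0.014]
tool_rot: [-0.218, -0.672, -0.216, 0.674]
contact_force: [-4.4, -3.9, 3.9]
gripper_width: 0.078
```

```bash
python3 r.py
```

```text
t 16.9 pos [0.5312 0.003  0.014 ] yaw -2.518 F [-4.4 -3.9  3.9] M [-0.587  0.55   0.371] q6eff -0.056 w 0.078 q6 2.386
```

Request:
play_rows(motion=[[1,[0,0,0],-0.05]])

```text
time: 17.0
tool_pos: [0.5312, 0.003, 0.014]
tool_rot: [-0.201, -0.677, -0.199, 0.679]
contact_force: [-3.8, -3.4, 3.0]
gripper_width: 0.079
```

```bash
python3 r.py
```

```text
t 17.0 pos [0.5312 0.003  0.014 ] yaw -2.5678 F [-3.8 -3.4  3. ] M [-0.655  0.506  0.367] q6eff -0.034 w 0.079 q6 2.436
```

Request:
play_rows(motion=[[0.3,[0,0,0],0],[0.3,[0,0,0],0],[0.3,[0,0,0],0]])

```text
time: 17.3
tool_pos: [0.5319, 0.0043, 0.0136]
tool_rot: [0.2, 0.678, 0.2, -0.678]
contact_force: [-0.5, -1.0, 0.5]
gripper_width: 0.35
```

```bash
python3 r.py; python3 - <<'E'
from h import *
p,d,W=cloud("side"); crop(p,260,180,380,280,"s13",6)
E
```

```text
t 17.3 pos [0.5319 0.0043 0.0136] yaw -2.5673 F [-0.5 -1.   0.5] M [ 0.005 -0.086 -0.024] q6eff -0.005 w 0.35 q6 2.435
```

View pics/s13.png

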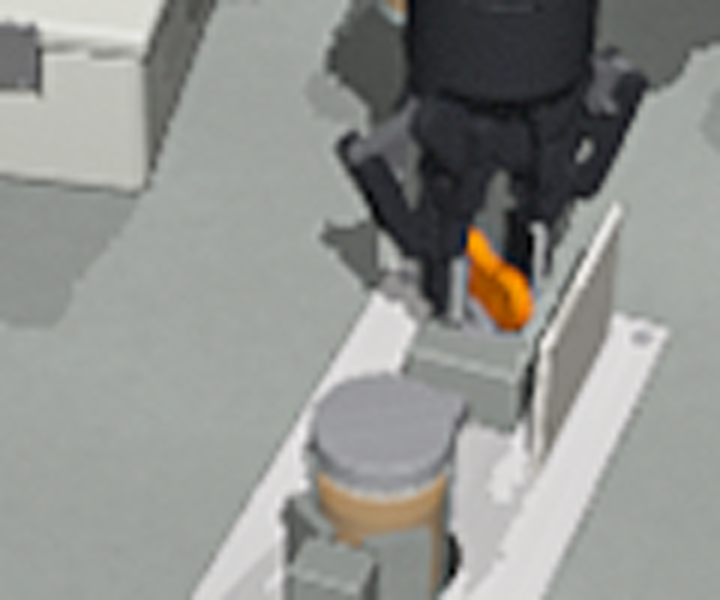

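Request:
play_rows(motion=[[0.3,[0,0,0.01],0],[0.3,[0,0,0.03],0],[0.3,[0,0,0.07],0],[0.3,[0,0,0.11],0],[0.3,[0,0,0.15],0]])

```text
time: 17.85
tool_pos: [0.5316, 0.0042, 0.1659]
tool_rot: [0.2, 0.678, 0.2, -0.678]
contact_force: [0.2, 1.0, 0.2]
gripper_width: 0.353
```

Request:
play_rows(motion=[[0.3,[-0.02,-0.04,0],0],[0.3,[-0.04,-0.08,0],0],[0.3,[-0.06,-0.12,0],0],[0.3,[-0.06,-0.15,0],0],[0.3,[-0.06,-0.15,0],0]])

```text
time: 18.35
tool_pos: [0.4714, -0.1488, 0.1648]
tool_rot: [0.199, 0.679, 0.198, -0.678]
contact_force: [1.0, 0.2, 0.6]
gripper_width: 0.348
```

```bash
python3 r.py; python3 - <<'E'
from h import *
p,d,W=cloud("side"); crop(p,240,170,400,290,"s14",5)
p,d,W=cloud("top"); crop(p,260,190,390,290,"t14",6); cv2.imwrite("pics/t14full.png",p[:,:,::-1])
x,y,z=W[...,0],W[...,1],W[...,2]
m=(np.hypot(x-.568,y-.125)<.05)&(z>.08)&(z<.11); q=W[m]
print(cv2.minEnclosingCircle(q[:,:2].astype(np.float32)),q[:,2].min(),np.median(q[:,2]),q[:,2].max())
E
```

```text
t 18.35 pos [ 0.4714 -0.1488  0.1648] yaw -2.5723 F [1.  0.2 0.6] M [-0.007  0.035  0.041] q6eff -0.215 w 0.348 q6 2.116
((0.5670309662818909, 0.1244354173541069), 0.027870919555425644) 0.08251458942718234 0.09525829103643334 0.10805604660681545
```

View pics/s14.png

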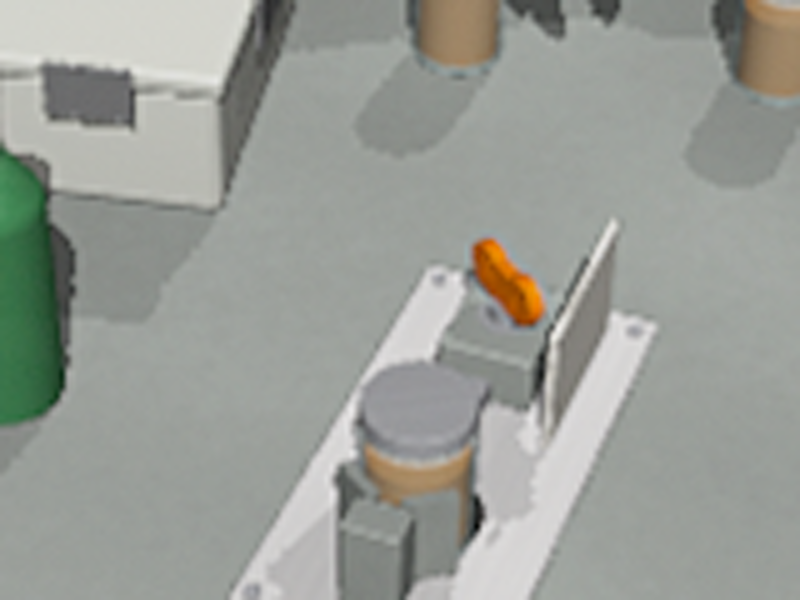

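View pics/t14.png

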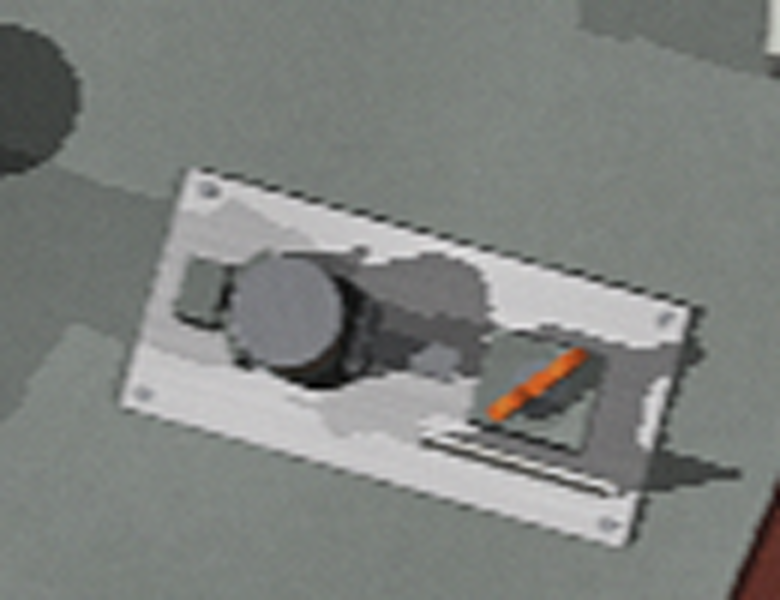

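View pics/t14full.png

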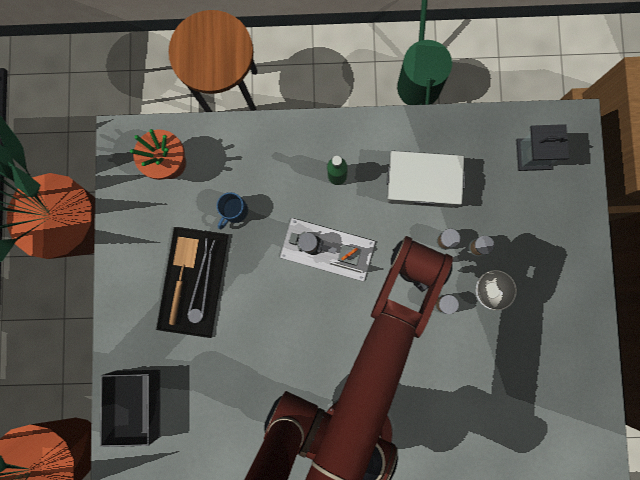

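The pictures show the jar upright in the V-stop about (287,308 in the crop), the key turned, the panel in place, and the gripper clear. I'm handing the job in.

```bash
python3 -c "
from plant import workorder
print(workorder.job_done())"
```

```text
the job is handed in; nothing more can be done
None
```

I stood the leftmost jar on the seat and let go of it. Then I turned the key about 2.2 rad clockwise in one grip, let go, backed off and handed the job in at about 18.5 s.

**Clamping force:** I estimate 12 to 13 N on the jar.
- The key moment rose from about 0.243 N m free to about 0.28 while the jar was being pushed, and to 0.37 at the end, about 0.12 N m over free.
- The last joint's torque rose by the same amount (0.118 N m), with a clear kink where the jar met the stop.
- The moment readings were noisy, by about ±0.03 N m.

**Last pictures:** The jar is upright, with its lid at z of about 0.095 m and its centre about 11 mm beyond the seat. The key has stayed where I left it. The panel and the other things look undisturbed, and the gripper is touching nothing.

**What disagreed:**
- **Tool height:** the reported tool height read about 40 mm lower than the cameras showed, while x and y agreed. I confirmed it by closing above the key, where the fingers shut on nothing, and set the key grip by the cameras.
- **Jar grip:** because of that error I had held the jar near its lid, not 45 to 65 mm up. It did not slip.
- **Cameras:** the side and top cameras differed by 3 to 6 mm in y, so I used values between the two.

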